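# Lay the mate tray

### The job

Lay the mate tray: stack the three tins in the middle of the round cork coaster, the widest at the bottom and the narrowest on top, each with its foot down inside the raised rim of the lid below; stand the wire stand in the middle of the square slate coaster and seat the gourd upright in its ring. Set everything down rather than dropping it, and leave the flask and the potted plant where they are.

Things in the scene. Friction and masses are not known exactly. Their poses are not given: they have to be found in the camera images.
- tin_large: Round plain metal tin with a lid, 68 mm in diameter, 80 mm high, about 240 g. Upright at the start; origin at the centre of its underside, z up. Straight sides, grip anywhere; the lowest 4 mm is a foot 64 mm in diameter. Its lid has a raised rim 3 mm high, 2.5 mm thick: the sunk top, 63 mm in diameter, is 77 mm above the origin and takes the medium tin's foot with 5.5 mm play all round.
- tin_medium: Round plain metal tin with a lid, 56 mm in diameter, 66 mm high, about 160 g. Upright at the start; origin at the centre of its underside, z up. Straight sides, grip anywhere; the lowest 4 mm is a foot 52 mm in diameter. Its lid has a raised rim 3 mm high, 2.5 mm thick: the sunk top, 51 mm in diameter, is 63 mm above the origin and takes the small tin's foot with 5.5 mm play all round.
- tin_small: Round plain metal tin with a lid, 44 mm in diameter, 52 mm high, about 100 g. Upright at the start; origin at the centre of its underside, z up. Straight sides, grip anywhere; the lowest 4 mm is a foot 40 mm in diameter. Flat lid.
- stand: Steel wire stand for the gourd, 90 g: a ring, outside diameter 62, inside 56, its band 40 to 50 mm above the feet, on four splayed 6 mm legs at 45, 135, 225, 315 degrees from its own x axis, reaching 48 mm out at the feet. Upright at the start; origin at the centre of its underside, z up. Grip the ring across its outside along its own x or y axis, between the legs.
- gourd: Dark leather-covered mate gourd, an empty drinking cup 90 mm high, 170 g: flat foot 32 mm in diameter, belly 68 mm in diameter at 48 mm height, straight steel collar 62 mm in diameter from 70 to 90 mm height: grip it there. Upright at the start; origin at the centre of its underside, z up. In the stand's ring it centres itself and hangs by its belly, its origin 28 mm above the stand's.
- cork_coaster: Round cork coaster, 104 mm in diameter, 5 mm thick, lying in the tray and fixed there; origin at the centre of its underside, so its top is 5 mm above. It lies at either end of the tray.
- slate_coaster: Square dark slate coaster, 104 mm by 104 mm, 6 mm thick, lying in the tray at the other end and fixed there; origin at the centre of its underside, so its top is 6 mm above.
- tray: Brown wooden serving tray, fixed to the sideboard, 300 mm along its own y axis and 180 mm along its x axis; floor 8 mm thick, rim 10 mm wide rising to 20 mm. Origin at the centre of its underside. The two coasters lie about 70 mm either side of its middle along y.
- flask: Steel vacuum flask with a black stopper, 72 mm in diameter, 190 mm high, standing at the far left of the work, loose. Origin at the centre of its underside. To be left alone.
- succulent: Small succulent in a terracotta pot, 62 mm in diameter, about 85 mm high with its leaves, loose, standing among the tins. Origin at the centre of its underside. To be left alone. The tins, stand, gourd and plant stand in two rows along the world x axis, three at each side of the tray, centres at least 110 mm apart.
There are look-alikes about, which are no part of the job. What is shaped like the gourd but yellow is not meant. What is shaped like the tin_medium but green is not meant.

How it is judged:
At the end, for the whole second after the job is handed in: Large tin flat on the cork within 15 mm of its centre; medium in its lid rim, small in the medium's, each within 7 mm of centre; stand on the slate within 15 mm of centre; gourd in its ring within 6 mm. All upright (0.05 rad, gourd 0.10), released, at rest (horizontal distance between tin_large and cork_coaster below 0.015 m and z of tin_large in the frame of cork_coaster between 0.003 and 0.007 m and horizontal distance between tin_medium and tin_large below 0.007 m and z of tin_medium in the frame of tin_large between 0.075 and 0.0785 m and horizontal distance between tin_small and tin_medium below 0.007 m and z of tin_small in the frame of tin_medium between 0.061 and 0.0645 m and horizontal distance between stand and slate_coaster below 0.015 m and z of stand in the frame of slate_coaster between 0.004 and 0.008 m and horizontal distance between gourd and stand below 0.006 m and z of gourd in the frame of stand between 0.023 and 0.033 m and angle between each of tin_large, tin_medium, tin_small, stand's own z axis and vertical below 0.05 rad and angle between gourd's own z axis and vertical below 0.1 rad and linear speed of each of tin_large, tin_medium, tin_small, stand, gourd below 0.02 m/s); the robot touches nothing.
It fails at once if a tin, the stand or the gourd is dropped or falls (moves faster than 0.7 m/s with no finger on it) ((linear speed of tin_large above 0.7 m/s and contact force between the fingers and tin_large below 0.01 N) or (linear speed of tin_medium above 0.7 m/s and contact force between the fingers and tin_medium below 0.01 N) or (linear speed of tin_small above 0.7 m/s and contact force between the fingers and tin_small below 0.01 N) or (linear speed of stand above 0.7 m/s and contact force between the fingers and stand below 0.01 N) or (linear speed of gourd above 0.7 m/s and contact force between the fingers and gourd below 0.01 N)).
It fails at once if the flask is pushed more than 25 mm (distance of flask from where it was at the start of the episode above 0.025 m).
It fails at once if the succulent is pushed more than 25 mm (distance of succulent from where it was at the start of the episode above 0.025 m).
It also fails if it takes over 122 s, if anything falls off the work surface, if the arm or the gripper's body presses on something with over 40 N, if the wrist force passes 120 N, or if a joint passes its speed limit or range.

### The arm

A 6-joint arm with a two-finger parallel gripper is mounted at the origin on the work surface. World frame = base frame: x ahead of the robot, y to its left, z up, the work surface at z = 0. Lengths are in m, angles in rad, forces in N, time in s.
With the tool pointing down it reaches from about 0.375 to 0.9 m from the base axis. Payload 3.1 kg.
Tool frame: the origin (TCP) lies at the very end of the fingers, on their centre line; the grasp point (between the pads) lies pinch_z behind it (pinch_z is the distance from the TCP to the grasp point, in m); z points along the fingers, y is the line along which they close (so a half turn about z gives the same grasp; the last joint's range is limited). The gripper opens to 87 mm and grips with 3 to 60 N. Pads are 19 mm wide; open, the fingers measure 117 mm over their backs; the gripper's body (75 mm by 190 mm) begins 51 mm behind the grasp point.
Start: joints at [-0.178, 0.527, 1.433, -0, 1.181, -0.178], TCP at [0.625, 0, 0.223] pointing down, gripper open.
Joint ranges: [-3.08, 3.08], [-0.75, 2.2], [0.22, 2.44], [-1.43, 4.57], [0, 2.65], [-2.85, 2.85]. Speed limits (rad/s): [2.79, 2.79, 3.14, 3.14, 3.14, 3.14].

### API

Orientations are given as a unit quaternion [w, x, y, z].
In Python, from workcell import * gives the robot as it stands. The module is installed in compiled form; this text tells all that it offers.
- The arm moves only by the tool apply_moves, never from a script. Its argument "increments" is a list that holds one entry, the list of rows, each a list of 7 numbers: the shift along the world's x, y, z in m, then the turn, a rotation vector about the world's x, y, z in rad, then the opening, from -1 (shut) to 1 (fully open). In form: [[[dx, dy, dz, wx, wy, wz, gripper], ...]]. A call has 1 to 5 rows; each row shifts and turns the commanded pose from where the row before left it; what a row does not reach is not made up. A row lasts 1/10 s, in which the tool goes at most 50 mm and 8.59 degrees, less where a joint would pass 70% of its speed; a pose out of reach is approached as far as the arm can. A call with a gripper value outside its range is refused whole. The fingers move at their own pace and stop on an object; "force" is the grip in N (left out, the last holds). Time passes only in rows, so rows that do not move let the fingers close. It gives the time, the measured TCP pose, the force, the opening and the grip force at its end, in the units of the state.
- read_state(): the state, without advancing time (a new reading comes with each control period).
- get_image(name): name is "scene" or "side" or "wrist"; returns the picture (480x640x3 uint8, red, green, blue); there is no depth.
- camera_info(name): a dict with "fx", "fy", "cx", "cy" (pixels), "R" (3x3) and "t" (3): a world point X has camera coordinates R X + t; the wrist camera has in their place "tool_from_camera" (4x4, takes a point from camera to tool coordinates, whose origin is the TCP and whose axes are the flange's). Camera axes: x right, y down, z forward; pixel columns grow to the right and rows downward; lengths in m; the calibration is good to about 2 mm. A picture is of the moment at which its call begins: read the wrist's pose just before it. camera_info takes no time and is no camera call.
- close_job(): hands the job in; it is judged then, once.
The state is a dict: "clock": time; "joint_positions": joint angles; "qd": joint speeds; "tau": joint torques, N m; "ee_pos": TCP position; "orientation": TCP orientation; "contact_force": force on the tool from outside, world axes, zero at the start; "ft_torque": the same for the moment, N m; "gripper_width": finger opening in m; "grip_force": force on a finger pad.
Only numpy, scipy, OpenCV 4.12 (cv2) and the standard library are available. Lean on these libraries where they do the work, as an engineer would, in place of code of your own. Each camera call takes 0.05 s, during which the arm holds its last target. There are 200 camera calls.

## Working session

There is one attempt and no reset: what is moved stays moved. The work goes in short steps, Python scripts to look and compute and a tool call to move; the robot and the scene stay as the last step left them, time stands still between calls to the robot, and variables do not carry over. Pictures are saved under pics/ and viewed, at most 14 in all, crops included, and the job is handed in when it is done.

Besides the shell and the picture viewer there is one more tool, called after "Call:" by a JSON object that holds its "op" and its "data". apply_moves: Moves the arm, as the interface text tells. Its arguments: {"type":"object","properties":{"increments":{"type":"array","items":{"type":"array","items":{"type":"array","items":{"type":"number"}}}},"force":{"type":"number"}},"required":["increments"]}

```bash
mkdir -p pics
python3 - <<'E'
from workcell import *
import cv2,numpy as np
s=read_state(); print(s)
for n in ("scene","side","wrist"):
    cv2.imwrite(f"pics/{n}0.png",cv2.cvtColor(get_image(n),cv2.COLOR_RGB2BGR)); print(n,camera_info(n))
E
```

```text
{'clock': 0.0, 'joint_positions': array([-1.78526725e-01,  5.28459732e-01,  1.43389531e+00, -7.08795475e-06,
        1.18136644e+00, -1.78521332e-01]), 'qd': array([ 1.11189930e-03,  6.74135769e-04, -2.92457011e-04, -1.25945580e-03,
        9.12282713e-04, -9.18246850e-05]), 'tau': array([-5.45745443e-04, -4.40045428e+01, -1.76593530e+01,  6.32597599e-02,
        5.83207863e-02, -1.53719384e-04]), 'ee_pos': array([6.24278984e-01, 1.40831279e-04, 2.21577795e-01]), 'orientation': array([-8.72478945e-04,  7.07107333e-01,  7.07105428e-01, -6.09730941e-04]), 'contact_force': array([-0.04077928, -0.82936407,  0.53679885]), 'ft_torque': array([0.00678961, 0.00536719, 0.01132048]), 'grip_force': 0.0, 'gripper_width': 0.08705287859450847}
scene {'fx': 455.4688383662317, 'fy': 455.4688383662317, 'cx': 314.8449478473734, 'cy': 233.61770539484834, 'R': array([[ 0.16832219,  0.98562726,  0.01437181],
       [ 0.53228325, -0.07861081, -0.84290859],
       [-0.8296639 ,  0.14953009, -0.53786482]]), 't': array([-0.06755498, -0.22758273,  1.41509435])}
side {'fx': 599.4221940200002, 'fy': 599.4221940200002, 'cx': 321.5980370956023, 'cy': 246.8464780907107, 'R': array([[-0.86126069, -0.50815181,  0.00342901],
       [-0.33647719,  0.5652087 , -0.75320796],
       [ 0.38080588, -0.64986219, -0.65777353]]), 't': array([0.40911275, 0.19430216, 1.21470575])}
wrist {'fx': 348.38848624282264, 'fy': 348.38848624282264, 'cx': 322.3908733504077, 'cy': 236.63448932879186, 'tool_from_camera': array([[ 5.64956517e-05, -9.61318105e-01, -2.75440554e-01,
         7.62632764e-02],
       [ 9.99998763e-01, -3.78588202e-04,  1.52642474e-03,
        -1.21635925e-04],
       [-1.57165828e-03, -2.75440299e-01,  9.61316894e-01,
        -1.61560728e-01],
       [ 0.00000000e+00,  0.00000000e+00,  0.00000000e+00,
         1.00000000e+00]])}
```

View pics/scene0.png

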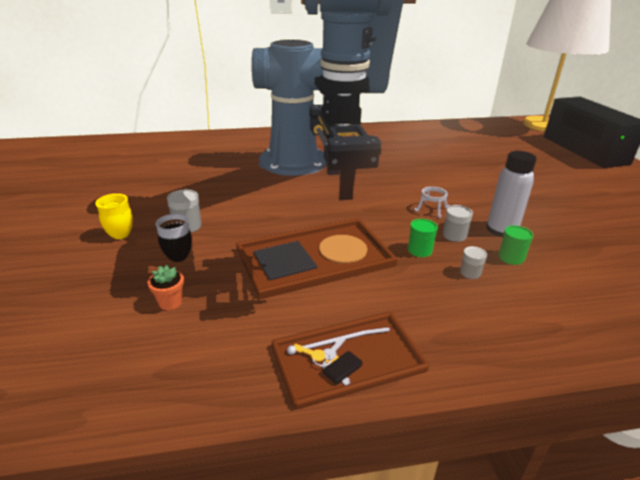

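View pics/side0.png

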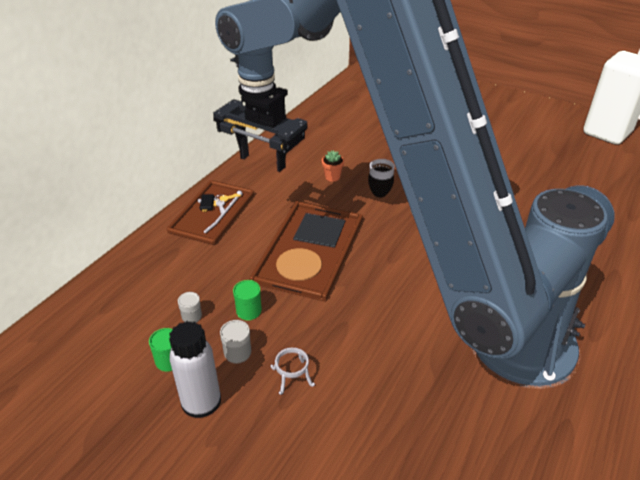

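```bash
python3 -c "
import workcell;print(dir(workcell)); print(getattr(workcell,'pinch_z',None))"
```

```text
['IKError', '__builtins__', '__cached__', '__doc__', '__file__', '__loader__', '__name__', '__package__', '__spec__', 'camera_info', 'close_job', 'get_image', 'pinch_z', 'read_state']
0.0187
```

View pics/wrist0.png

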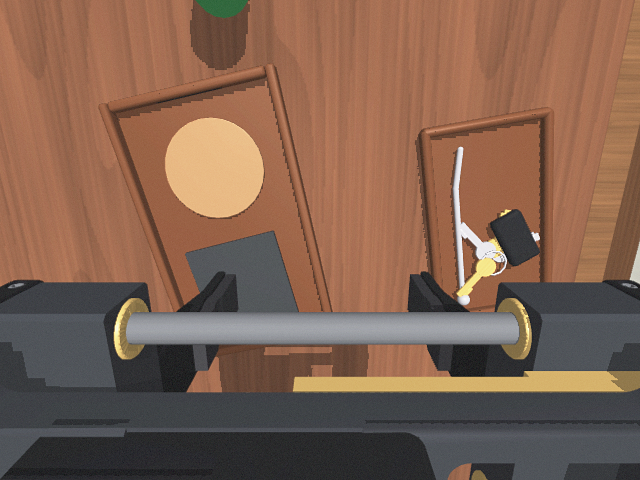

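```bash
cat > h.py <<'E'
import numpy as np,cv2
from workcell import *
from scipy.spatial.transform import Rotation as Ro
def cam(n,s=None):
    c=camera_info(n)
    if n=="wrist":
        q=s["orientation"];T=np.eye(4);T[:3,:3]=Ro.from_quat([q[1],q[2],q[3],q[0]]).as_matrix();T[:3,3]=s["ee_pos"]
        W=T@c["tool_from_camera"];R=W[:3,:3].T;return c,R,-R@W[:3,3]
    return c,c["R"],c["t"]
def ray(C,u,v,z):
    c,R,t=C; o=-R.T@t; d=R.T@np.array([(u-c["cx"])/c["fx"],(v-c["cy"])/c["fy"],1.]); return (o+d*(z-o[2])/d[2])[:2]
def proj(C,X):
    c,R,t=C; p=R@np.asarray(X)+t; return np.array([c["cx"]+c["fx"]*p[0]/p[2],c["cy"]+c["fy"]*p[1]/p[2]])
def save(im,p): cv2.imwrite(p,cv2.cvtColor(im,cv2.COLOR_RGB2BGR))
E
python3 - <<'E'
from h import *
C=cam("scene")
for n,u,v,z in [("yellow",114,201,.09),("large",184,197,.08),("gourd",173,222,.09),("plant",167,288,.05),("cork",344,248,.013),("slate",285,260,.014),("stand",434,194,.05),("med",458,212,.066),("small",474,254,.052),("g1",423,226,.066),("g2",517,234,.066),("flask",520,160,.19)]:
    print(n,ray(C,u,v,z).round(3))
im=cv2.imread("pics/scene0.png"); cv2.imwrite("pics/crop1.png",np.vstack([cv2.resize(im[170:320,80:280],None,fx=3,fy=3,interpolation=3)[:450]]));
E
```

```text
yellow [ 0.372 -0.44 ]
large [ 0.355 -0.295]
gourd [ 0.481 -0.306]
plant [ 0.643 -0.308]
cork [0.513 0.045]
slate [ 0.54  -0.087]
stand [0.367 0.305]
med [0.487 0.31 ]
small [0.628 0.283]
g1 [0.533 0.21 ]
g2 [0.592 0.393]
flask [0.498 0.42 ]
```

View pics/crop1.png

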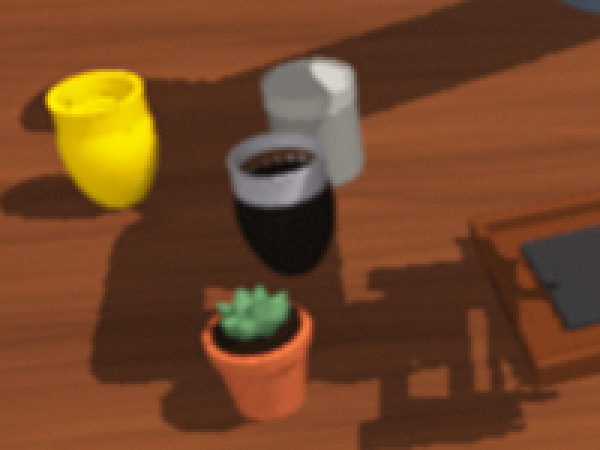

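Candidates in the scene image are as follows. Gourd shapes: yellow (115,215) is the decoy, and dark with a steel collar (173,240) is the gourd (crop confirms). Medium-tin shapes: green (422,238) and (516,245) are decoys, and plain grey (458,222) is the medium tin. The other grey tins are small (473,262) and large (185,210). The stand is at (433,200). I'll look from above next.

Call:
{"op": "apply_moves", "data": {"increments": [[[-0.03,-0.03,0.02,0,0,0,1],[-0.03,-0.03,0.02,0,0,0,1],[-0.03,-0.03,0.02,0,0,0,1],[-0.02,-0.03,0,0,0,0,1],[0,0,0,0,0,0,1]]]}}

```text
clock: 0.65
ee_pos: [0.5129, -0.1229, 0.2832]
orientation: [0.0, 0.709, 0.706, -0.001]
contact_force: [-0.2, 0.7, -0.1]
gripper_width: 0.0868
grip_force: 0.0
```

```bash
cat > shot.py <<'E'
from h import *
import sys,pickle
s=read_state(); im=get_image("wrist"); n=sys.argv[1]; save(im,f"pics/{n}.png"); pickle.dump(s,open(f"pics/{n}.pkl","wb"))
print(s["clock"],s["ee_pos"].round(4),s["orientation"].round(3),s["contact_force"].round(1))
E
python3 shot.py w1
```

```text
0.65 [ 0.5129 -0.1229  0.2832] [ 0.     0.709  0.706 -0.001] [-0.2  0.7 -0.1]
```

Call:
{"op": "apply_moves", "data": {"increments": [[[-0.02,-0.045,0.0,0,0,0,1],[-0.02,-0.045,0.0,0,0,0,1],[-0.02,-0.045,0.0,0,0,0,1],[-0.02,-0.045,0,0,0,0,1],[-0.01,-0.045,0,0,0,0,1]]]}}

```text
clock: 1.2
ee_pos: [0.4243, -0.3454, 0.282]
orientation: [-0.001, 0.707, 0.707, 0.0]
contact_force: [0.5, -1.2, 0.5]
gripper_width: 0.0872
grip_force: 0.0
```

Call:
{"op": "apply_moves", "data": {"increments": [[[0,-0.035,0,0,0,0,1],[0,-0.01,0,0,0,0,1],[0,0,0,0,0,0,1]]]}}

```text
clock: 1.5
ee_pos: [0.4255, -0.3906, 0.2816]
orientation: [-0.001, 0.707, 0.707, 0.0]
contact_force: [-0.7, 0.8, 0.1]
gripper_width: 0.087
grip_force: 0.0
```

```bash
python3 shot.py w2
```

```text
1.5 [ 0.4255 -0.3906  0.2816] [-0.001  0.707  0.707  0.   ] [-0.7  0.8  0.1]
```

Call:
{"op": "apply_moves", "data": {"increments": [[[0.0,0.045,0.01,0,0,0,1],[0.0,0.045,0.0,0,0,0,1],[0.0,0.045,0.0,0,0,0,1],[0,0.045,0,0,0,0,1],[0,0.045,0,0,0,0,1]]]}}

```text
clock: 2.05
ee_pos: [0.4241, -0.1606, 0.2925]
orientation: [-0.001, 0.706, 0.708, 0.0]
contact_force: [0.2, -0.3, -0.8]
gripper_width: 0.0873
grip_force: 0.0
```

Call:
{"op": "apply_moves", "data": {"increments": [[[0.01,0.045,0,0,0,0,1],[0.01,0.045,0.0,0,0,0,1],[0.01,0.045,0.0,0,0,0,1],[0.01,0.045,0,0,0,0,1],[0.01,0.045,0,0,0,0,1]]]}}

```text
clock: 2.55
ee_pos: [0.4733, 0.0641, 0.2926]
orientation: [-0.001, 0.706, 0.708, -0.0]
contact_force: [0.8, -1.1, 0.4]
gripper_width: 0.0869
grip_force: 0.0
```

Call:
{"op": "apply_moves", "data": {"increments": [[[0,0.045,0,0,0,0,1],[0.0,0.04,0.0,0,0,0,1],[0,0,0,0,0,0,1],[0,0,0,0,0,0,1]]]}}

```text
clock: 2.95
ee_pos: [0.4731, 0.1471, 0.2924]
orientation: [-0.0, 0.705, 0.709, -0.001]
contact_force: [0.5, -0.1, 0.9]
gripper_width: 0.0873
grip_force: 0.0
```

```bash
python3 shot.py w3; python3 -c "
import cv2,numpy as np
a=[cv2.resize(cv2.imread(f'pics/w{i}.png')[:300],(400,188)) for i in (1,)]
b=[cv2.imread(f'pics/w{i}.png')[:300] for i in (2,3)]
cv2.imwrite('pics/m1.png',np.vstack(b))"
```

```text
2.95 [0.4731 0.1471 0.2924] [-0.     0.705  0.709 -0.001] [ 0.5 -0.1  0.9]
```

View pics/m1.png

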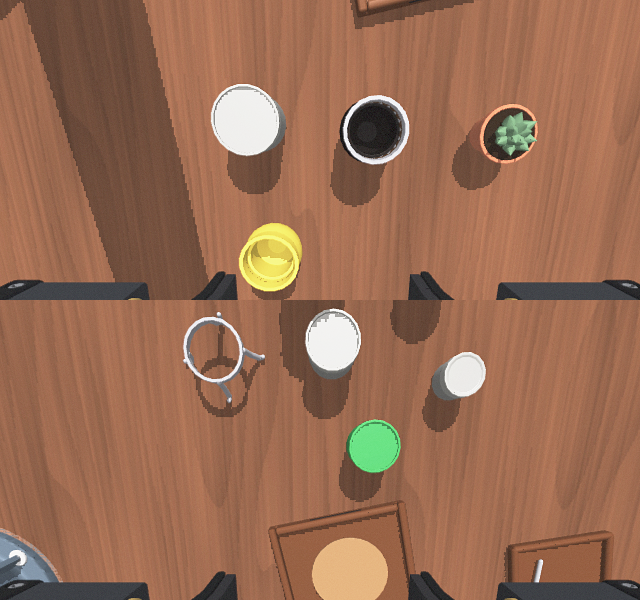

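View pics/w1.png

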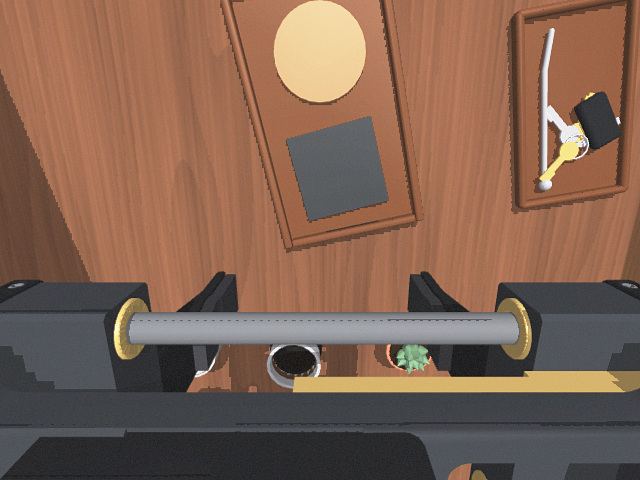

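```bash
cat > fit.py <<'E'
from h import *
import pickle
def load(n): return cv2.cvtColor(cv2.imread(f"pics/{n}.png"),cv2.COLOR_BGR2RGB),pickle.load(open(f"pics/{n}.pkl","rb"))
def blob(mask,u,v,C,z,win=60):
    m=np.zeros_like(mask,np.uint8); a,b=max(0,v-win),max(0,u-win); m[a:v+win,b:u+win]=mask[a:v+win,b:u+win]
    k,l,st,ce=cv2.connectedComponentsWithStats(m); d=np.where(st[:,4]>100,np.hypot(*(ce-[u,v]).T),1e9); d[0]=1e9; i=d.argmin()
    c=max(cv2.findContours((l==i).astype(np.uint8),0,1)[0],key=cv2.contourArea)[:,0]; h=cv2.convexHull(c)[:,0]
    return np.array([ray(C,*p,z) for p in h]),c
def circ(P):
    from scipy.optimize import least_squares
    r=least_squares(lambda x:np.hypot(*(P-x[:2]).T)-x[2],[*P.mean(0),.03],loss="soft_l1",f_scale=.001).x
    return r
E
python3 - <<'E'
from fit import *
for n,items in {"w2":[("large",246,120,.08),("gourd",375,130,.09)],"w3":[("med",332,43,.066),("small",464,75,.052)]}.items():
    im,s=load(n); C=cam("wrist",s); hsv=cv2.cvtColor(im,cv2.COLOR_RGB2HSV)
    for nm,u,v,z in items:
        for th in (120,165,200):
            m=(hsv[...,1]<40)&(hsv[...,2]>th); P,c=blob(m,u,v,C,z,50); r=circ(P); print(nm,th,r.round(4),(np.abs(np.hypot(*(P-r[:2]).T)-r[2])).max().round(4))
im,s=load("w1");C=cam("wrist",s);hsv=cv2.cvtColor(im,cv2.COLOR_RGB2HSV)
m=(hsv[...,2]>190)&(hsv[...,0]<25)&(hsv[...,0]>8); P,c=blob(m,319,50,C,.013,70);print("cork",circ(P).round(4))
m=(hsv[...,1]<60)&(hsv[...,2]<120)&(hsv[...,2]>40);P,c=blob(m,337,169,C,.014,70);r=cv2.minAreaRect((P*1000).astype(np.float32));print("slate",r)
im,s=load("w3");C=cam("wrist",s)
print("stand feet",[ray(C,*p,.003).round(4) for p in [(263,57),(229,101),(219,15),(186,60)]])
hsv=cv2.cvtColor(im,cv2.COLOR_RGB2HSV);m=(hsv[...,1]<70)&(hsv[...,2]>110);P,c=blob(m,213,50,C,.05,60)
c2=np.array([ray(C,*p,.05) for p in c]);r=circ(c2);print("ring",r.round(4),proj(C,[*r[:2],.05]))
E
```

```text
large 120 [ 0.3501 -0.2982  0.0341] 0.0042
large 165 [ 0.3491 -0.2982  0.0335] 0.0002
large 200 [ 0.3491 -0.2982  0.0335] 0.0003
gourd 120 [ 0.4777 -0.308   0.0321] 0.0003
gourd 165 [ 0.4778 -0.3079  0.032 ] 0.0004
gourd 200 [ 0.4779 -0.3078  0.0318] 0.0004
med 120 [0.4827 0.3158 0.0277] 0.0003
med 165 [0.4827 0.3161 0.0276] 0.0003
med 200 [0.4828 0.3163 0.0274] 0.0003
small 120 [0.6224 0.2877 0.022 ] 0.0074
small 165 [0.6231 0.2879 0.0216] 0.0004
small 200 [0.6232 0.288  0.0214] 0.0003
cork [0.5106 0.0438 0.0516]
slate ((532.4873046875, -86.48812103271484), (103.52948760986328, 103.56990051269531), 14.572773933410645)
stand feet [array([0.4028, 0.313 ]), array([0.3596, 0.2644]), array([0.3546, 0.3561]), array([0.3122, 0.3093])]
ring [0.3598 0.3085 0.0327] [214.69724333  51.60236025]
```

Wrist views agree. w2 shows the large tin (246,120), gourd (375,130) and plant (509,134). w3 shows the stand ring (213,50), grey medium (332,43), small (464,75) and green decoy (374,146). w1 shows the cork (319,50) and slate (337,169). I'll turn the tool for the stand and take a closer look.

Call:
{"op": "apply_moves", "data": {"increments": [[[-0.013,0.023,-0.02,0,0,0.14,1],[-0.013,0.023,-0.02,0,0,0.14,1],[-0.013,0.023,-0.02,0,0,0.14,1],[-0.013,0.023,-0.02,0,0,0.14,1],[-0.012,0.024,-0.02,0,0,0.14,1]]]}}

```text
clock: 3.5
ee_pos: [0.4104, 0.2604, 0.192]
orientation: [-0.0, 0.42, 0.907, -0.0]
contact_force: [1.3, -0.2, 0.2]
gripper_width: 0.0868
grip_force: 0.0
```

Call:
{"op": "apply_moves", "data": {"increments": [[[0,0,-0.02,0,0,0.133,1],[0,0,0,0,0,0,1],[0,0,0,0,0,0,1]]]}}

```text
clock: 3.8
ee_pos: [0.4112, 0.2601, 0.1728]
orientation: [-0.0, 0.363, 0.932, -0.0]
contact_force: [0.2, -0.1, 0.7]
gripper_width: 0.087
grip_force: 0.0
```

```bash
python3 shot.py w4
```

```text
3.8 [0.4112 0.2601 0.1728] [-0.     0.363  0.932 -0.   ] [ 0.2 -0.1  0.7]
```

View pics/w4.png

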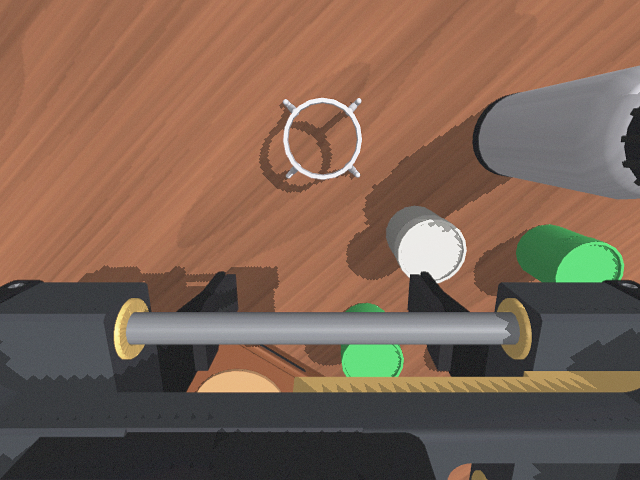

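Run:
```python
from fit import *
im,s=load("w4");C=cam("wrist",s)
P=np.array([ray(C,*p,.05) for p in [(284,139),(361,139),(322,98),(322,180)]]);print((P[0]+P[1])/2,(P[2]+P[3])/2,np.hypot(*(P[0]-P[1])),np.hypot(*(P[2]-P[3])))
F=[ray(C,*p,.003) for p in [(286,103),(358,101),(356,174),(291,175)]];print(F[0]/2+F[2]/2,F[1]/2+F[3]/2,[np.degrees(np.arctan2(*(a-b)[::-1])) for a,b in [(F[0],F[2]),(F[1],F[3])]])
a=s["orientation"];print(2*np.degrees(np.arctan2(a[2],a[1])))
```

```text
[0.35713968 0.31084532] [0.35758994 0.30989709] 0.06051131454278485 0.062112352693665364
[0.35735878 0.31000598] [0.35807888 0.31133995] [np.float64(-176.8620786490227), np.float64(94.27438430242461)]
137.4787975232349
```

Call:
{"op": "apply_moves", "data": {"increments": [[[-0.027,0.025,0,0,0,0.02,1],[-0.027,0.025,0,0,0,0,1],[0,0,-0.04,0,0,0,1],[0,0,-0.03,0,0,0,1],[0,0,0,0,0,0,1]]]}}

```text
clock: 4.35
ee_pos: [0.3559, 0.3099, 0.101]
orientation: [-0.002, 0.352, 0.936, -0.002]
contact_force: [-0.6, -0.6, -0.9]
gripper_width: 0.0871
grip_force: 0.0
```

Call:
{"op": "apply_moves", "data": {"increments": [[[0,0,-0.03,0,0,0,1],[0,0,-0.025,0,0,0,1],[0,0,-0.013,0,0,0,1],[0,0,-0.008,0,0,0,1],[0,0,0,0,0,0,1]]]}}

```text
clock: 4.85
ee_pos: [0.3582, 0.311, 0.0271]
orientation: [0.0, 0.352, 0.936, 0.0]
contact_force: [0.0, -0.6, 0.1]
gripper_width: 0.0869
grip_force: 0.0
```

Call:
{"op": "apply_moves", "data": {"increments": [[[0,0,0,0,0,0,-1],[0,0,0,0,0,0,-1],[0,0,0,0,0,0,-1],[0,0,0,0,0,0,-1],[0,0,0,0,0,0,-1]]], "force": 15}}

```text
clock: 5.35
ee_pos: [0.357, 0.3111, 0.027]
orientation: [0.0, 0.351, 0.936, 0.0]
contact_force: [-1.3, -0.7, 4.1]
gripper_width: 0.0616
grip_force: 15.0
```

Call:
{"op": "apply_moves", "data": {"increments": [[[0,0,0,0,0,0,-1],[0,0,0,0,0,0,-1],[0,0,0,0,0,0,-1]]]}}

```text
clock: 5.65
ee_pos: [0.357, 0.3111, 0.0269]
orientation: [0.0, 0.351, 0.936, 0.0]
contact_force: [-1.4, 0.1, 5.1]
gripper_width: 0.0617
grip_force: 15.0
```

Call:
{"op": "apply_moves", "data": {"increments": [[[0,0,0.015,0,0,0,-1],[0,0,0.03,0,0,0,-1],[0,0,0.035,0,0,0,-1],[0,0,0.03,0,0,0,-1],[0,0,0,0,0,0,-1]]]}}

```text
clock: 6.15
ee_pos: [0.3592, 0.3124, 0.1396]
orientation: [0.003, 0.351, 0.936, 0.003]
contact_force: [0.3, 0.5, -2.3]
gripper_width: 0.0619
grip_force: 15.0
```

Call:
{"op": "apply_moves", "data": {"increments": [[[0.0175,-0.04,0,0,0,-0.085,-1],[0.0175,-0.04,0,0,0,-0.085,-1],[0.0175,-0.04,0,0,0,-0.085,-1],[0.0175,-0.04,0,0,0,-0.085,-1],[0.0175,-0.04,0,0,0,-0.085,-1]]]}}

```text
clock: 6.65
ee_pos: [0.4441, 0.1094, 0.1353]
orientation: [-0.001, 0.542, 0.84, -0.001]
contact_force: [-0.3, 0.8, -0.7]
gripper_width: 0.0616
grip_force: 15.0
```

Call:
{"op": "apply_moves", "data": {"increments": [[[0.0175,-0.04,0,0,0,-0.085,-1],[0.0175,-0.04,0,0,0,-0.085,-1],[0.0175,-0.04,0,0,0,-0.085,-1],[0.0175,-0.038,0,0,0,-0.085,-1],[0.0175,-0.04,0,0,0,-0.085,-1]]]}}

```text
clock: 7.15
ee_pos: [0.5315, -0.0883, 0.1349]
orientation: [-0.001, 0.707, 0.707, -0.0]
contact_force: [1.0, 0.6, -1.0]
gripper_width: 0.0618
grip_force: 15.0
```

Call:
{"op": "apply_moves", "data": {"increments": [[[0,0,0,0,0,0,-1],[0,0,-0.03,0,0,0,-1],[0,0,-0.03,0,0,0,-1],[0,0,0,0,0,0,-1],[0,0,0,0,0,0,-1]]]}}

```text
clock: 7.65
ee_pos: [0.5309, -0.0862, 0.0755]
orientation: [-0.002, 0.706, 0.708, -0.001]
contact_force: [0.9, -0.0, -1.0]
gripper_width: 0.062
grip_force: 15.0
```

Call:
{"op": "apply_moves", "data": {"increments": [[[0.001,0,-0.014,0,0,0,-1],[0,0,-0.012,0,0,0,-1],[0,0,-0.005,0,0,0,-1],[0,0,-0.003,0,0,0,-1],[0,0,0,0,0,0,-1]]]}}

```text
clock: 8.15
ee_pos: [0.5328, -0.0869, 0.0422]
orientation: [-0.0, 0.706, 0.708, -0.0]
contact_force: [-0.2, -0.3, -1.3]
gripper_width: 0.062
grip_force: 15.0
```

Call:
{"op": "apply_moves", "data": {"increments": [[[0,0,-0.001,0,0,0,-1],[0,0,0,0,0,0,-1]]]}}

```text
clock: 8.35
ee_pos: [0.5332, -0.0871, 0.0418]
orientation: [0.0, 0.706, 0.708, 0.0]
contact_force: [-0.8, 0.2, -0.4]
gripper_width: 0.0616
grip_force: 15.0
```

Call:
{"op": "apply_moves", "data": {"increments": [[[0,0,-0.001,0,0,0,-1],[0,0,0,0,0,0,-1]]]}}

```text
clock: 8.55
ee_pos: [0.5333, -0.0871, 0.0411]
orientation: [0.0, 0.706, 0.708, 0.0]
contact_force: [1.3, 0.2, 1.3]
gripper_width: 0.0617
grip_force: 15.0
```

Call:
{"op": "apply_moves", "data": {"increments": [[[0,0,-0.001,0,0,0,-1],[0,0,0,0,0,0,-1]]]}}

```text
clock: 8.75
ee_pos: [0.5333, -0.0871, 0.0408]
orientation: [0.001, 0.706, 0.708, 0.0]
contact_force: [-1.2, -0.0, 8.9]
gripper_width: 0.0619
grip_force: 15.0
```

Touching. Release, rise, and go to the gourd with a view on the way.

Call:
{"op": "apply_moves", "data": {"increments": [[[0,0,0,0,0,0,0.0],[0,0,0,0,0,0,0.5],[0,0,0,0,0,0,1],[0,0,0,0,0,0,1],[0,0,0,0,0,0,1]]]}}

```text
clock: 9.25
ee_pos: [0.5329, -0.087, 0.0393]
orientation: [-0.0, 0.706, 0.708, -0.0]
contact_force: [1.3, 0.6, 0.2]
gripper_width: 0.0812
grip_force: 0.0
```

Call:
{"op": "apply_moves", "data": {"increments": [[[0,0,0.015,0,0,0,1],[0,0,0.04,0,0,0,1],[0,-0.03,0.045,0,0,0,1],[0,-0.045,0.045,0,0,0,1],[0,0,0,0,0,0,1]]]}}

```text
clock: 9.75
ee_pos: [0.5374, -0.1556, 0.1768]
orientation: [0.007, 0.707, 0.707, 0.002]
contact_force: [1.1, -0.2, 0.4]
gripper_width: 0.087
grip_force: 0.0
```

```bash
python3 shot.py w5
```

```text
9.75 [ 0.5374 -0.1556  0.1768] [0.007 0.707 0.707 0.002] [ 1.1 -0.2  0.4]
```

View pics/w5.png

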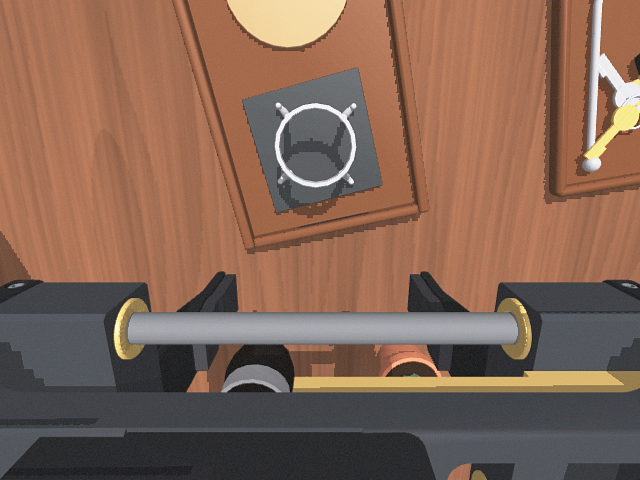

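Call:
{"op": "apply_moves", "data": {"increments": [[[-0.01,-0.045,0,0,0,0,1],[-0.01,-0.045,0,0,0,0,1],[-0.01,-0.045,0,0,0,0,1],[-0.01,-0.045,0,0,0,0,1],[-0.015,-0.034,0,0,0,0,1]]]}}

```text
clock: 10.3
ee_pos: [0.4773, -0.3652, 0.1696]
orientation: [-0.001, 0.706, 0.708, 0.0]
contact_force: [0.0, 0.3, -0.1]
gripper_width: 0.0869
grip_force: 0.0
```

Call:
{"op": "apply_moves", "data": {"increments": [[[0,0,0,0,0,0,1],[0,0,0,0,0,0,1]]]}}

```text
clock: 10.5
ee_pos: [0.4769, -0.3629, 0.1696]
orientation: [-0.002, 0.707, 0.708, 0.0]
contact_force: [-0.1, 0.5, -0.6]
gripper_width: 0.087
grip_force: 0.0
```

```bash
python3 shot.py w6
python3 - <<'E'
from fit import *
im,s=load("w6");C=cam("wrist",s);hsv=cv2.cvtColor(im,cv2.COLOR_RGB2HSV)
for nm,p,z in (("gourd",[.4777,-.308],.09),("large",[.3491,-.2982],.08)):
    u,v=proj(C,[*p,z]).astype(int);m=(hsv[...,1]<40)&(hsv[...,2]>165);P,c=blob(m,u,v,C,z,70);print(nm,u,v,circ(P).round(4))
E
```

```text
10.5 [ 0.4769 -0.3629  0.1696] [-0.002  0.707  0.708  0.   ] [-0.1  0.5 -0.6]
gourd 323 169 [ 0.4776 -0.3079  0.0319]
large 140 154 [ 0.3496 -0.2978  0.0338]
```

Call:
{"op": "apply_moves", "data": {"increments": [[[0.001,0.028,0,0,0,0,1],[0,0.027,0,0,0,0,1],[0,0,-0.02,0,0,0,1],[0,0,-0.03,0,0,0,1],[0,0,0,0,0,0,1]]]}}

```text
clock: 11.05
ee_pos: [0.4771, -0.3042, 0.1182]
orientation: [-0.005, 0.705, 0.709, 0.0]
contact_force: [-0.3, -0.2, 0.8]
gripper_width: 0.0871
grip_force: 0.0
```

Call:
{"op": "apply_moves", "data": {"increments": [[[0,0,-0.03,0,0,0,1],[0,0,-0.02,0,0,0,1],[0,0,-0.008,0,0,0,1],[0,0,0,0,0,0,1],[0,0,0,0,0,0,1]]]}}

```text
clock: 11.55
ee_pos: [0.4797, -0.3091, 0.0644]
orientation: [0.001, 0.706, 0.708, 0.0]
contact_force: [0.0, -0.4, 0.6]
gripper_width: 0.0869
grip_force: 0.0
```

Call:
{"op": "apply_moves", "data": {"increments": [[[0,0,0,0,0,0,-1],[0,0,0,0,0,0,-1],[0,0,0,0,0,0,-1],[0,0,0,0,0,0,-1],[0,0,0,0,0,0,-1]]], "force": 20}}

```text
clock: 12.05
ee_pos: [0.4789, -0.3092, 0.0639]
orientation: [0.0, 0.706, 0.708, -0.0]
contact_force: [-1.2, 0.6, 3.4]
gripper_width: 0.0617
grip_force: 19.6
```

Call:
{"op": "apply_moves", "data": {"increments": [[[0,0,0,0,0,0,-1],[0,0,0,0,0,0,-1]]]}}

```text
clock: 12.25
ee_pos: [0.4789, -0.3092, 0.0639]
orientation: [0.0, 0.706, 0.708, -0.0]
contact_force: [-2.1, 0.6, 5.1]
gripper_width: 0.0614
grip_force: 19.7
```

Run:
```python
from fit import *
im,s=load("w5");C=cam("wrist",s)
P=np.array([ray(C,*p,.064) for p in [(275,145),(356,145),(316,103),(316,187)]]);print(P.mean(0),np.hypot(*(P[0]-P[1])),np.hypot(*(P[2]-P[3])))
```

```text
[ 0.53408419 -0.08670683] 0.06155348549336967 0.06184033536183675
```

Call:
{"op": "apply_moves", "data": {"increments": [[[0,0,0.015,0,0,0,-1],[0,0,0.035,0,0,0,-1],[0,0,0.04,0,0,0,-1],[0,0,0.03,0,0,0,-1],[0,0,0,0,0,0,-1]]]}}

```text
clock: 12.75
ee_pos: [0.4814, -0.311, 0.1874]
orientation: [0.005, 0.706, 0.708, 0.0]
contact_force: [0.8, -0.1, -1.5]
gripper_width: 0.0615
grip_force: 19.5
```

Call:
{"op": "apply_moves", "data": {"increments": [[[0.009,0.037,0,0,0,0,-1],[0.009,0.037,0,0,0,0,-1],[0.009,0.037,0,0,0,0,-1],[0.009,0.037,0,0,0,0,-1],[0.009,0.037,0,0,0,0,-1]]]}}

```text
clock: 13.25
ee_pos: [0.5231, -0.1221, 0.1817]
orientation: [-0.002, 0.706, 0.708, -0.0]
contact_force: [-0.1, 0.5, -0.9]
gripper_width: 0.062
grip_force: 19.5
```

Call:
{"op": "apply_moves", "data": {"increments": [[[0.0095,0.036,0,0,0,0,-1],[0,0,0,0,0,0,-1],[0,0,-0.02,0,0,0,-1],[0,0,0,0,0,0,-1],[0,0,0,0,0,0,-1]]]}}

```text
clock: 13.75
ee_pos: [0.5325, -0.0883, 0.1624]
orientation: [-0.001, 0.706, 0.708, -0.001]
contact_force: [-0.4, -0.1, -0.7]
gripper_width: 0.062
grip_force: 19.5
```

Call:
{"op": "apply_moves", "data": {"increments": [[[0.001,0,-0.02,0,0,0,-1],[0,0,-0.015,0,0,0,-1],[0,0,-0.01,0,0,0,-1],[0,0,-0.006,0,0,0,-1],[0,0,0,0,0,0,-1]]]}}

```text
clock: 14.25
ee_pos: [0.5342, -0.0883, 0.112]
orientation: [-0.001, 0.706, 0.708, -0.0]
contact_force: [-0.3, -0.3, -1.3]
gripper_width: 0.062
grip_force: 19.5
```

Call:
{"op": "apply_moves", "data": {"increments": [[[0,0,-0.002,0,0,0,-1],[0,0,0,0,0,0,-1]]]}}

```text
clock: 14.45
ee_pos: [0.5349, -0.0882, 0.1109]
orientation: [0.0, 0.706, 0.708, 0.0]
contact_force: [-1.2, -0.3, -1.1]
gripper_width: 0.0617
grip_force: 19.5
```

Call:
{"op": "apply_moves", "data": {"increments": [[[0,0,-0.0015,0,0,0,-1],[0,0,0,0,0,0,-1]]]}}

```text
clock: 14.65
ee_pos: [0.5346, -0.0881, 0.1092]
orientation: [0.0, 0.706, 0.708, 0.0]
contact_force: [-0.4, 0.3, -2.4]
gripper_width: 0.0614
grip_force: 19.5
```

Call:
{"op": "apply_moves", "data": {"increments": [[[0,0,-0.0015,0,0,0,-1],[0,0,0,0,0,0,-1]]]}}

```text
clock: 14.85
ee_pos: [0.5344, -0.0881, 0.1075]
orientation: [-0.0, 0.706, 0.708, -0.0]
contact_force: [0.0, 0.2, -1.7]
gripper_width: 0.0618
grip_force: 19.5
```

Call:
{"op": "apply_moves", "data": {"increments": [[[0,0,-0.001,0,0,0,-1],[0,0,0,0,0,0,-1]]]}}

```text
clock: 15.05
ee_pos: [0.5344, -0.0882, 0.1065]
orientation: [-0.0, 0.706, 0.708, -0.0]
contact_force: [-0.3, -0.1, -0.7]
gripper_width: 0.0616
grip_force: 19.5
```

Call:
{"op": "apply_moves", "data": {"increments": [[[0,0,-0.001,0,0,0,-1],[0,0,0,0,0,0,-1]]]}}

```text
clock: 15.25
ee_pos: [0.5345, -0.0882, 0.1059]
orientation: [0.0, 0.706, 0.708, -0.0]
contact_force: [-1.8, -0.6, 2.6]
gripper_width: 0.0616
grip_force: 19.6
```

Call:
{"op": "apply_moves", "data": {"increments": [[[0,0,0,0,0,0,0.4],[0,0,0,0,0,0,0.6],[0,0,0,0,0,0,1],[0,0,0,0,0,0,1],[0,0,0,0,0,0,1]]]}}

```text
clock: 15.75
ee_pos: [0.5346, -0.088, 0.1053]
orientation: [-0.0, 0.706, 0.708, 0.0]
contact_force: [-0.8, 0.2, -1.0]
gripper_width: 0.0837
grip_force: 0.0
```

Call:
{"op": "apply_moves", "data": {"increments": [[[0,0,0.015,0,0,0,1],[0,0,0.03,0,0,0,1],[0,-0.02,0.03,0,0,0,1],[0,-0.045,0.03,0,0,0,1],[0,0,0,0,0,0,1]]]}}

```text
clock: 16.25
ee_pos: [0.5383, -0.1552, 0.2126]
orientation: [0.006, 0.707, 0.707, 0.001]
contact_force: [1.1, 0.3, -0.9]
gripper_width: 0.087
grip_force: 0.0
```

Call:
{"op": "apply_moves", "data": {"increments": [[[0,0,0,0,0,0,1],[0,0,0,0,0,0,1]]]}}

```text
clock: 16.45
ee_pos: [0.5334, -0.1486, 0.2072]
orientation: [-0.002, 0.706, 0.708, -0.0]
contact_force: [-0.8, 1.0, -1.1]
gripper_width: 0.0875
grip_force: 0.0
```

```bash
python3 shot.py w7
python3 - <<'E'
from fit import *
im,s=load("w7");C=cam("wrist",s);hsv=cv2.cvtColor(im,cv2.COLOR_RGB2HSV)
u,v=proj(C,[.534,-.087,.132]).astype(int);m=(hsv[...,1]<40)&(hsv[...,2]>165);P,c=blob(m,u,v,C,.132,80);print(u,v,circ(P).round(4))
E
```

```text
16.45 [ 0.5334 -0.1486  0.2072] [-0.002  0.706  0.708 -0.   ] [-0.8  1.  -1.1]
323 160 [ 0.5341 -0.0869  0.0322]
```

View pics/w7.png

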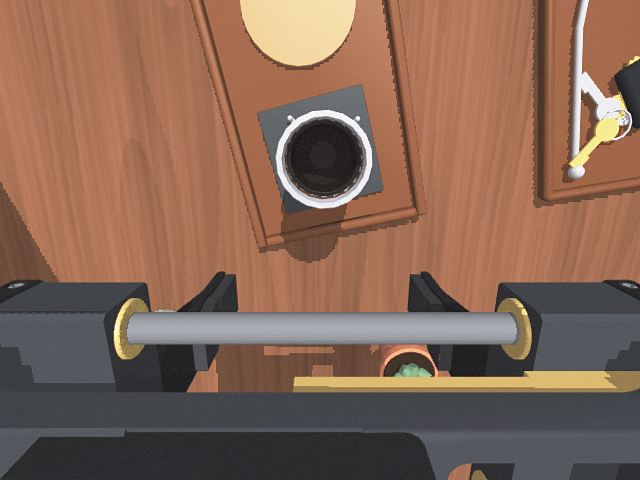

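The gourd sits centred in the ring, rim at (323,160). Next is the large tin.

Call:
{"op": "apply_moves", "data": {"increments": [[[-0.037,-0.03,0,0,0,0,1],[-0.037,-0.03,0,0,0,0,1],[-0.037,-0.03,0,0,0,0,1],[-0.037,-0.03,0,0,0,0,1],[-0.036,-0.0295,0,0,0,0,1]]]}}

```text
clock: 17.0
ee_pos: [0.3489, -0.2984, 0.2073]
orientation: [-0.001, 0.705, 0.709, 0.0]
contact_force: [0.3, -0.3, -0.1]
gripper_width: 0.0867
grip_force: 0.0
```

Call:
{"op": "apply_moves", "data": {"increments": [[[0,0,-0.02,0,0,0,1],[0,0,-0.04,0,0,0,1],[0,0,-0.02,0,0,0,1],[0,0,0,0,0,0,1],[0,0,0,0,0,0,1]]]}}

```text
clock: 17.5
ee_pos: [0.3505, -0.2982, 0.1278]
orientation: [-0.001, 0.706, 0.709, 0.0]
contact_force: [-0.0, 0.2, 0.9]
gripper_width: 0.0869
grip_force: 0.0
```

Call:
{"op": "apply_moves", "data": {"increments": [[[-0.001,0,-0.025,0,0,0,1],[0,0,-0.025,0,0,0,1],[0,0,-0.02,0,0,0,1],[0,0,-0.011,0,0,0,1],[0,0,0,0,0,0,1]]]}}

```text
clock: 18.0
ee_pos: [0.3497, -0.2989, 0.047]
orientation: [-0.0, 0.706, 0.708, 0.0]
contact_force: [0.4, 0.5, 0.4]
gripper_width: 0.0867
grip_force: 0.0
```

Call:
{"op": "apply_moves", "data": {"increments": [[[0,0,0,0,0,0,-1],[0,0,0,0,0,0,-1],[0,0,0,0,0,0,-1],[0,0,0,0,0,0,-1],[0,0,0,0,0,0,-1]]], "force": 25}}

```text
clock: 18.5
ee_pos: [0.3495, -0.2994, 0.0481]
orientation: [0.0, 0.706, 0.708, -0.0]
contact_force: [-1.1, -0.1, 6.2]
gripper_width: 0.0674
grip_force: 25.0
```

Call:
{"op": "apply_moves", "data": {"increments": [[[0,0,0.015,0,0,0,-1],[0,0,0.03,0,0,0,-1],[0,0,0.03,0,0,0,-1],[0,0,0.025,0,0,0,-1],[0,0,0,0,0,0,-1]]]}}

```text
clock: 19.0
ee_pos: [0.3508, -0.3008, 0.15]
orientation: [0.004, 0.706, 0.708, -0.001]
contact_force: [-0.1, -1.2, -2.2]
gripper_width: 0.0675
grip_force: 25.0
```

Call:
{"op": "apply_moves", "data": {"increments": [[[0,0.01,0.03,0,0,0,-1],[0.005,0.03,0.025,0,0,0,-1],[0.01,0.04,0,0,0,0,-1],[0.015,0.04,0,0,0,0,-1],[0.018,0.04,0,0,0,0,-1]]]}}

```text
clock: 19.5
ee_pos: [0.3967, -0.1373, 0.2014]
orientation: [-0.001, 0.707, 0.708, -0.0]
contact_force: [1.4, -0.7, -2.5]
gripper_width: 0.0674
grip_force: 25.0
```

Call:
{"op": "apply_moves", "data": {"increments": [[[0.018,0.04,0,0,0,0,-1],[0.019,0.04,0,0,0,0,-1],[0.02,0.04,0,0,0,0,-1],[0.02,0.03,0,0,0,0,-1],[0.02,0.02,0,0,0,0,-1]]]}}

```text
clock: 20.0
ee_pos: [0.4937, 0.0335, 0.2007]
orientation: [-0.001, 0.705, 0.709, -0.001]
contact_force: [-0.1, -0.3, -2.4]
gripper_width: 0.0674
grip_force: 25.0
```

Call:
{"op": "apply_moves", "data": {"increments": [[[0.015,0.012,0,0,0,0,-1],[0,0,-0.03,0,0,0,-1],[0,0,-0.03,0,0,0,-1],[0,0,-0.02,0,0,0,-1],[0,0,0,0,0,0,-1]]]}}

```text
clock: 20.5
ee_pos: [0.5061, 0.0433, 0.1184]
orientation: [-0.004, 0.706, 0.708, -0.003]
contact_force: [-0.6, 0.1, -2.2]
gripper_width: 0.0676
grip_force: 25.0
```

Call:
{"op": "apply_moves", "data": {"increments": [[[0.002,0,-0.02,0,0,0,-1],[0,0,-0.02,0,0,0,-1],[0,0,-0.01,0,0,0,-1],[0,0,-0.004,0,0,0,-1],[0,0,0,0,0,0,-1]]]}}

```text
clock: 21.0
ee_pos: [0.5115, 0.0428, 0.0682]
orientation: [-0.0, 0.706, 0.708, -0.0]
contact_force: [-0.2, -0.1, -2.3]
gripper_width: 0.0673
grip_force: 25.0
```

Call:
{"op": "apply_moves", "data": {"increments": [[[0,0,0,0,0,0,-1],[0,0,-0.0015,0,0,0,-1],[0,0,0,0,0,0,-1]]]}}

```text
clock: 21.3
ee_pos: [0.5118, 0.0428, 0.0673]
orientation: [0.0, 0.706, 0.708, 0.0]
contact_force: [1.0, 0.1, -2.3]
gripper_width: 0.0673
grip_force: 25.0
```

Call:
{"op": "apply_moves", "data": {"increments": [[[0,0,-0.001,0,0,0,-1],[0,0,0,0,0,0,-1]]]}}

```text
clock: 21.5
ee_pos: [0.5115, 0.0428, 0.0659]
orientation: [0.0, 0.706, 0.708, 0.0]
contact_force: [0.1, -0.3, -1.6]
gripper_width: 0.0676
grip_force: 25.0
```

Call:
{"op": "apply_moves", "data": {"increments": [[[0,0,-0.002,0,0,0,-1],[0,0,-0.001,0,0,0,-1],[0,0,0,0,0,0,-1]]]}}

```text
clock: 21.8
ee_pos: [0.5113, 0.0428, 0.0625]
orientation: [-0.0, 0.706, 0.708, -0.0]
contact_force: [0.4, -0.2, -2.1]
gripper_width: 0.0675
grip_force: 25.0
```

Call:
{"op": "apply_moves", "data": {"increments": [[[0,0,-0.001,0,0,0,-1],[0,0,0,0,0,0,-1]]]}}

```text
clock: 22.0
ee_pos: [0.5114, 0.0428, 0.0616]
orientation: [-0.0, 0.706, 0.708, -0.0]
contact_force: [0.5, 0.0, -2.4]
gripper_width: 0.0673
grip_force: 25.0
```

Call:
{"op": "apply_moves", "data": {"increments": [[[0,0,-0.001,0,0,0,-1],[0,0,0,0,0,0,-1]]]}}

```text
clock: 22.2
ee_pos: [0.5116, 0.0429, 0.0611]
orientation: [0.0, 0.706, 0.708, 0.0]
contact_force: [-2.0, -0.2, 1.7]
gripper_width: 0.0675
grip_force: 25.0
```

Call:
{"op": "apply_moves", "data": {"increments": [[[0,0,-0.0005,0,0,0,0.5],[0,0,0,0,0,0,0.7],[0,0,0,0,0,0,1],[0,0,0,0,0,0,1],[0,0,0,0,0,0,1]]]}}

```text
clock: 22.7
ee_pos: [0.5115, 0.0428, 0.0601]
orientation: [-0.0, 0.706, 0.708, -0.0]
contact_force: [-0.2, 0.5, -0.2]
gripper_width: 0.0852
grip_force: 0.0
```

Call:
{"op": "apply_moves", "data": {"increments": [[[0,0,0.02,0,0,0,1],[0,0,0.04,0,0,0,1],[0,-0.02,0.04,0,0,0,1],[0,-0.04,0.04,0,0,0,1],[0,0,0,0,0,0,1]]]}}

```text
clock: 23.2
ee_pos: [0.5157, -0.0163, 0.2004]
orientation: [0.006, 0.707, 0.707, 0.003]
contact_force: [0.6, 0.4, 1.1]
gripper_width: 0.0875
grip_force: 0.0
```

Call:
{"op": "apply_moves", "data": {"increments": [[[0,0,0,0,0,0,1],[0,0,0,0,0,0,1]]]}}

```text
clock: 23.4
ee_pos: [0.5101, -0.0117, 0.1944]
orientation: [-0.002, 0.706, 0.708, -0.001]
contact_force: [0.2, -0.5, -0.2]
gripper_width: 0.087
grip_force: 0.0
```

```bash
python3 shot.py w8
python3 - <<'E'
from fit import *
im,s=load("w8");C=cam("wrist",s);hsv=cv2.cvtColor(im,cv2.COLOR_RGB2HSV)
z=.093;u,v=proj(C,[.511,.0435,z]).astype(int);print(u,v)
for th in (150,180,210):
    m=(hsv[...,1]<40)&(hsv[...,2]>th);P,c=blob(m,u,v,C,z,80);r=circ(P);print(r.round(4),np.abs(np.hypot(*(P-r[:2]).T)-r[2]).max().round(4))
m=(hsv[...,2]>190)&(hsv[...,0]<25)&(hsv[...,0]>8)&(hsv[...,1]>60);P,c=blob(m,u,v,C,.013,110);r=circ(P);print("cork",r.round(4))
E
```

```text
23.4 [ 0.5101 -0.0117  0.1944] [-0.002  0.706  0.708 -0.001] [ 0.2 -0.5 -0.2]
323 166
[0.5118 0.0444 0.0335] 0.0003
[0.5118 0.0444 0.0335] 0.0003
[0.5118 0.0444 0.0335] 0.0002
cork [0.5106 0.0441 0.0514]
```

View pics/w8.png

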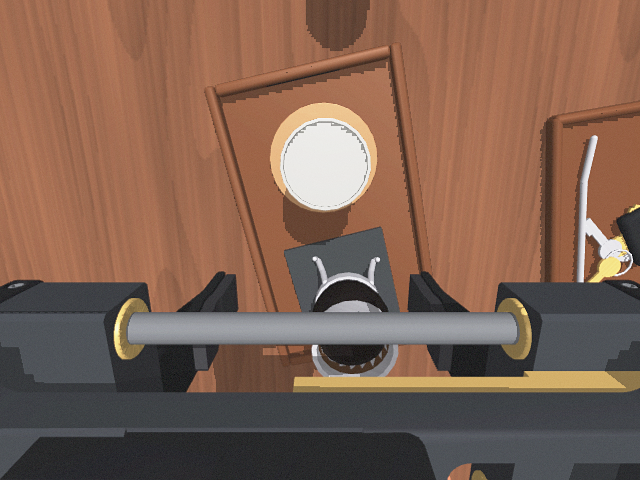

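Call:
{"op": "apply_moves", "data": {"increments": [[[-0.005,0.045,0,0,0,0,1],[-0.005,0.045,0,0,0,0,1],[-0.005,0.045,0,0,0,0,1],[-0.005,0.045,-0.01,0,0,0,1],[-0.005,0.045,-0.01,0,0,0,1]]]}}

```text
clock: 23.95
ee_pos: [0.4848, 0.2149, 0.1739]
orientation: [-0.001, 0.706, 0.709, -0.001]
contact_force: [0.5, 0.3, 0.3]
gripper_width: 0.087
grip_force: 0.0
```

Call:
{"op": "apply_moves", "data": {"increments": [[[-0.002,0.043,0,0,0,0,1],[0,0,0,0,0,0,1],[0,0,0,0,0,0,1],[0,0,0,0,0,0,1]]]}}

```text
clock: 24.35
ee_pos: [0.4837, 0.2549, 0.1746]
orientation: [-0.0, 0.706, 0.708, -0.001]
contact_force: [-0.7, -0.4, -0.7]
gripper_width: 0.0868
grip_force: 0.0
```

```bash
python3 shot.py w9
python3 - <<'E'
from fit import *
im,s=load("w9");C=cam("wrist",s);hsv=cv2.cvtColor(im,cv2.COLOR_RGB2HSV)
for p,z in (([.4828,.3161],.066),([.6232,.288],.052)):
  u,v=proj(C,[*p,z]).astype(int);print(u,v)
  for th in (165,200):
    m=(hsv[...,1]<40)&(hsv[...,2]>th);P,c=blob(m,u,v,C,z,60);r=circ(P);print(r.round(4),np.abs(np.hypot(*(P-r[:2]).T)-r[2]).max().round(4))
E
```

```text
24.35 [0.4837 0.2549 0.1746] [-0.     0.706  0.708 -0.001] [-0.7 -0.4 -0.7]
321 157
[0.4826 0.3165 0.0276] 0.0003
[0.4826 0.3166 0.0275] 0.0003
492 192
[0.6224 0.2886 0.022 ] 0.0025
[0.6229 0.2881 0.0215] 0.0003
```

Run:
```python
from h import *
s=read_state()
C=cam("scene"); u,v=proj(C,s["ee_pos"]).astype(int); im=get_image("scene")
save(cv2.resize(im[max(0,v-130):v+70,u-90:u+130],None,fx=2.7,fy=2.7),"pics/c2.png"); c,R,t=cam("wrist",s); print(-R.T@t,proj(C,-R.T@t),u,v,s["joint_positions"].round(2))
```

```text
[0.48402326 0.33086518 0.3364484 ] [492.92755173  89.26138878] 441 168 [ 0.28  0.49  1.68 -0.    0.98  0.28]
```

View pics/c2.png

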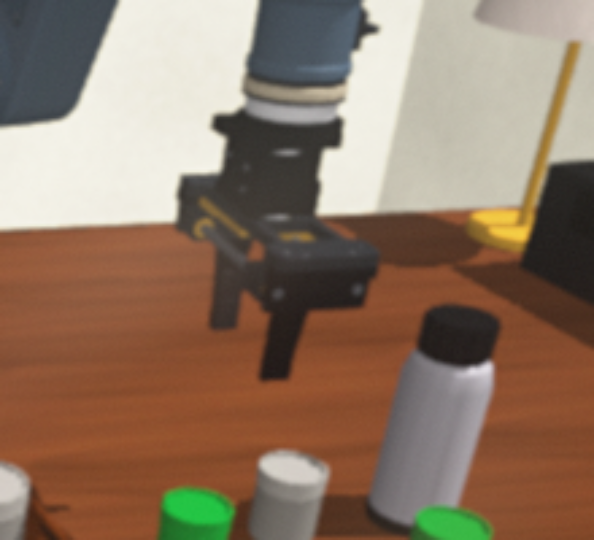

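No camera body protrudes, so the gripper clears the flask. Descending on the medium tin.

Call:
{"op": "apply_moves", "data": {"increments": [[[-0.0005,0.03,0,0,0,0,1],[0,0.0305,0,0,0,0,1],[0,0,-0.02,0,0,0,1],[0,0,-0.03,0,0,0,1],[0,0,-0.02,0,0,0,1]]]}}

```text
clock: 24.95
ee_pos: [0.4838, 0.3146, 0.1043]
orientation: [-0.0, 0.707, 0.708, -0.001]
contact_force: [-0.5, -0.0, -0.2]
gripper_width: 0.0869
grip_force: 0.0
```

Call:
{"op": "apply_moves", "data": {"increments": [[[0,0,0,0,0,0,1],[0,0,0,0,0,0,1]]]}}

```text
clock: 25.15
ee_pos: [0.4845, 0.315, 0.1058]
orientation: [-0.0, 0.707, 0.708, -0.0]
contact_force: [1.1, -0.2, 0.7]
gripper_width: 0.0868
grip_force: 0.0
```

Call:
{"op": "apply_moves", "data": {"increments": [[[-0.002,0.001,-0.025,0,0,0,1],[0,0,-0.025,0,0,0,1],[0,0,-0.015,0,0,0,1],[0,0,-0.006,0,0,0,1],[0,0,0,0,0,0,1]]]}}

```text
clock: 25.65
ee_pos: [0.4827, 0.3168, 0.0351]
orientation: [0.0, 0.706, 0.708, 0.0]
contact_force: [0.3, -0.1, -0.7]
gripper_width: 0.0872
grip_force: 0.0
```

Call:
{"op": "apply_moves", "data": {"increments": [[[0,0,0,0,0,0,-1],[0,0,0,0,0,0,-1],[0,0,0,0,0,0,-1],[0,0,0,0,0,0,-1],[0,0,0,0,0,0,-1]]], "force": 20}}

```text
clock: 26.15
ee_pos: [0.4822, 0.3171, 0.035]
orientation: [0.0, 0.706, 0.708, 0.0]
contact_force: [-0.1, -0.3, 1.1]
gripper_width: 0.0553
grip_force: 20.0
```

Call:
{"op": "apply_moves", "data": {"increments": [[[0,0,0,0,0,0,-1],[0,0,0,0,0,0,-1],[0,0,0,0,0,0,-1]]]}}

```text
clock: 26.45
ee_pos: [0.4822, 0.3171, 0.0349]
orientation: [0.0, 0.706, 0.708, 0.0]
contact_force: [-0.2, 0.1, 3.3]
gripper_width: 0.0552
grip_force: 20.0
```

Call:
{"op": "apply_moves", "data": {"increments": [[[0,0,0.02,0,0,0,-1],[0,0,0.04,0,0,0,-1],[0,0,0.04,0,0,0,-1],[0,0,0.035,0,0,0,-1],[0,0,0.01,0,0,0,-1]]]}}

```text
clock: 26.95
ee_pos: [0.4838, 0.3179, 0.1829]
orientation: [0.001, 0.706, 0.708, 0.003]
contact_force: [1.1, -0.3, -1.4]
gripper_width: 0.0552
grip_force: 20.0
```

Call:
{"op": "apply_moves", "data": {"increments": [[[0.004,-0.04,0,0,0,0,-1],[0.004,-0.04,0,0,0,0,-1],[0.004,-0.04,0,0,0,0,-1],[0.004,-0.04,0,0,0,0,-1],[0.004,-0.04,0,0,0,0,-1]]]}}

```text
clock: 27.45
ee_pos: [0.5007, 0.1155, 0.1779]
orientation: [-0.001, 0.706, 0.708, -0.001]
contact_force: [1.1, 0.2, -1.0]
gripper_width: 0.0556
grip_force: 20.0
```

Call:
{"op": "apply_moves", "data": {"increments": [[[0.004,-0.04,0,0,0,0,-1],[0.005,-0.032,0,0,0,0,-1],[0,0,0,0,0,0,-1],[0,0,-0.02,0,0,0,-1],[0,0,0,0,0,0,-1]]]}}

```text
clock: 27.95
ee_pos: [0.5081, 0.0454, 0.1567]
orientation: [-0.003, 0.706, 0.708, -0.002]
contact_force: [-0.7, 0.8, -1.1]
gripper_width: 0.0557
grip_force: 20.0
```

Call:
{"op": "apply_moves", "data": {"increments": [[[0,0,0,0,0,0,-1],[0,0,0,0,0,0,-1]]]}}

```text
clock: 28.15
ee_pos: [0.5109, 0.0456, 0.1596]
orientation: [-0.0, 0.706, 0.708, -0.0]
contact_force: [-0.2, -0.0, -2.3]
gripper_width: 0.0557
grip_force: 20.0
```

Call:
{"op": "apply_moves", "data": {"increments": [[[0.0005,-0.0005,-0.012,0,0,0,-1],[0,0,-0.01,0,0,0,-1],[0,0,-0.006,0,0,0,-1],[0,0,0,0,0,0,-1],[0,0,0,0,0,0,-1]]]}}

```text
clock: 28.65
ee_pos: [0.5114, 0.0445, 0.1313]
orientation: [-0.0, 0.706, 0.708, -0.0]
contact_force: [0.4, -0.2, -1.8]
gripper_width: 0.0555
grip_force: 20.0
```

Call:
{"op": "apply_moves", "data": {"increments": [[[0,0,-0.003,0,0,0,-1],[0,0,0,0,0,0,-1],[0,0,0,0,0,0,-1]]]}}

```text
clock: 28.95
ee_pos: [0.5116, 0.0444, 0.1287]
orientation: [0.0, 0.706, 0.708, 0.0]
contact_force: [-0.0, -0.5, -1.9]
gripper_width: 0.0554
grip_force: 20.0
```

Call:
{"op": "apply_moves", "data": {"increments": [[[0,0,-0.0015,0,0,0,-1],[0,0,0,0,0,0,-1]]]}}

```text
clock: 29.15
ee_pos: [0.5114, 0.0445, 0.1271]
orientation: [-0.0, 0.706, 0.708, -0.0]
contact_force: [-0.6, -0.1, -1.4]
gripper_width: 0.0552
grip_force: 20.0
```

Call:
{"op": "apply_moves", "data": {"increments": [[[0,0.0005,-0.001,0,0,0,-1],[0,0,0,0,0,0,-1]]]}}

```text
clock: 29.35
ee_pos: [0.5114, 0.045, 0.126]
orientation: [-0.0, 0.706, 0.708, -0.0]
contact_force: [0.3, -1.4, -1.3]
gripper_width: 0.0557
grip_force: 20.0
```

Call:
{"op": "apply_moves", "data": {"increments": [[[0,0,-0.001,0,0,0,-1],[0,0,0,0,0,0,-1]]]}}

```text
clock: 29.55
ee_pos: [0.5114, 0.045, 0.125]
orientation: [-0.0, 0.706, 0.708, -0.0]
contact_force: [0.2, -0.8, -0.7]
gripper_width: 0.0556
grip_force: 20.0
```

Call:
{"op": "apply_moves", "data": {"increments": [[[0,0,-0.001,0,0,0,-1],[0,0,0,0,0,0,-1]]]}}

```text
clock: 29.75
ee_pos: [0.5115, 0.045, 0.1249]
orientation: [0.0, 0.706, 0.708, 0.0]
contact_force: [-1.4, 0.5, 5.2]
gripper_width: 0.0553
grip_force: 20.0
```

Call:
{"op": "apply_moves", "data": {"increments": [[[0,0,0,0,0,0,0.4],[0,0,0,0,0,0,0.7],[0,0,0,0,0,0,1],[0,0,0,0,0,0,1],[0,0,0,0,0,0,1]]]}}

```text
clock: 30.25
ee_pos: [0.5115, 0.045, 0.124]
orientation: [-0.0, 0.706, 0.708, -0.0]
contact_force: [1.0, 0.0, 0.2]
gripper_width: 0.0833
grip_force: 0.0
```

Call:
{"op": "apply_moves", "data": {"increments": [[[0,0,0.02,0,0,0,1],[0,0,0.04,0,0,0,1],[0,-0.02,0.04,0,0,0,1],[0,-0.04,0.03,0,0,0,1],[0,0,0,0,0,0,1]]]}}

```text
clock: 30.75
ee_pos: [0.5152, -0.0192, 0.2587]
orientation: [0.006, 0.707, 0.707, 0.002]
contact_force: [1.1, 1.1, 0.0]
gripper_width: 0.0871
grip_force: 0.0
```

Call:
{"op": "apply_moves", "data": {"increments": [[[0,0,0,0,0,0,1],[0,0,0,0,0,0,1]]]}}

```text
clock: 30.95
ee_pos: [0.5102, -0.0142, 0.2528]
orientation: [-0.002, 0.706, 0.708, -0.001]
contact_force: [0.3, 0.2, 0.1]
gripper_width: 0.0869
grip_force: 0.0
```

```bash
python3 shot.py w10
python3 - <<'E'
from fit import *
im,s=load("w10");C=cam("wrist",s);hsv=cv2.cvtColor(im,cv2.COLOR_RGB2HSV)
z=.156;u,v=proj(C,[.512,.0444,z]).astype(int);print(u,v)
for th in (165,190,210):
    m=(hsv[...,1]<40)&(hsv[...,2]>th);P,c=blob(m,u,v,C,z,55);r=circ(P);print(r.round(4),np.abs(np.hypot(*(P-r[:2]).T)-r[2]).max().round(4))
save(cv2.resize(im[v-90:v+90,u-110:u+110],None,fx=3,fy=3),"pics/c3.png")
E
```

```text
30.95 [ 0.5102 -0.0142  0.2528] [-0.002  0.706  0.708 -0.001] [0.3 0.2 0.1]
325 162
[0.5117 0.0456 0.0284] 0.001
[0.5117 0.0457 0.0283] 0.0009
[0.5117 0.0457 0.0283] 0.001
```

View pics/c3.png

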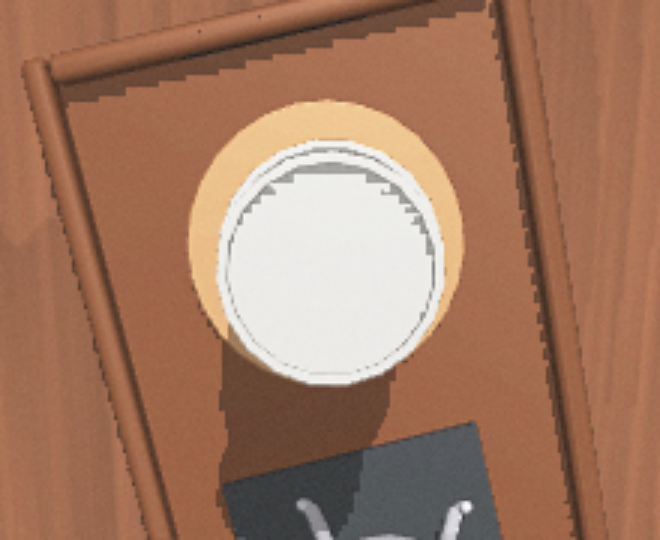

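Call:
{"op": "apply_moves", "data": {"increments": [[[0.02,0.04,0,0,0,0,1],[0.02,0.04,0,0,0,0,1],[0.02,0.04,0,0,0,0,1],[0.02,0.04,-0.02,0,0,0,1],[0.02,0.04,-0.03,0,0,0,1]]]}}

```text
clock: 31.5
ee_pos: [0.6108, 0.1854, 0.2056]
orientation: [0.0, 0.705, 0.709, 0.001]
contact_force: [0.5, -0.3, 0.5]
gripper_width: 0.0871
grip_force: 0.0
```

Call:
{"op": "apply_moves", "data": {"increments": [[[0.011,0.042,-0.04,0,0,0,1],[0,0,0,0,0,0,1],[0,0,0,0,0,0,1],[0,0,0,0,0,0,1]]]}}

```text
clock: 31.9
ee_pos: [0.619, 0.2176, 0.1724]
orientation: [0.0, 0.706, 0.708, -0.0]
contact_force: [0.5, 0.1, 1.1]
gripper_width: 0.0871
grip_force: 0.0
```

```bash
python3 shot.py w11
python3 - <<'E'
from fit import *
im,s=load("w11");C=cam("wrist",s);hsv=cv2.cvtColor(im,cv2.COLOR_RGB2HSV)
z=.052;u,v=proj(C,[.623,.288,z]).astype(int);print(u,v)
for th in (165,200):
    m=(hsv[...,1]<40)&(hsv[...,2]>th);P,c=blob(m,u,v,C,z,60);r=circ(P);print(r.round(4),np.abs(np.hypot(*(P-r[:2]).T)-r[2]).max().round(4))
E
```

```text
31.9 [0.619  0.2176 0.1724] [ 0.     0.706  0.708 -0.   ] [0.5 0.1 1.1]
327 144
[0.6232 0.2879 0.0216] 0.0003
[0.6233 0.288  0.0215] 0.0003
```

Call:
{"op": "apply_moves", "data": {"increments": [[[0.004,0.035,0,0,0,0,1],[0,0.0355,0,0,0,0,1],[0,0,-0.03,0,0,0,1],[0,0,-0.03,0,0,0,1],[0,0,-0.02,0,0,0,1]]]}}

```text
clock: 32.45
ee_pos: [0.6233, 0.2871, 0.0925]
orientation: [0.0, 0.706, 0.708, 0.0]
contact_force: [-0.6, -0.7, -0.7]
gripper_width: 0.0871
grip_force: 0.0
```

Call:
{"op": "apply_moves", "data": {"increments": [[[0,0,0,0,0,0,1],[0,0,0,0,0,0,1]]]}}

```text
clock: 32.65
ee_pos: [0.6243, 0.2874, 0.0939]
orientation: [0.0, 0.707, 0.708, 0.001]
contact_force: [-0.3, 0.4, 0.1]
gripper_width: 0.0871
grip_force: 0.0
```

Call:
{"op": "apply_moves", "data": {"increments": [[[-0.001,0.0005,-0.025,0,0,0,1],[0,0,-0.025,0,0,0,1],[0,0,-0.015,0,0,0,1],[0,0,-0.006,0,0,0,1],[0,0,0,0,0,0,1]]]}}

```text
clock: 33.15
ee_pos: [0.6227, 0.2885, 0.0216]
orientation: [0.0, 0.706, 0.708, 0.0]
contact_force: [-0.8, -0.7, -0.3]
gripper_width: 0.087
grip_force: 0.0
```

Call:
{"op": "apply_moves", "data": {"increments": [[[0,0,0,0,0,0,-1],[0,0,0,0,0,0,-1],[0,0,0,0,0,0,-1],[0,0,0,0,0,0,-1],[0,0,0,0,0,0,-1]]], "force": 15}}

```text
clock: 33.65
ee_pos: [0.6225, 0.2888, 0.0217]
orientation: [0.0, 0.706, 0.708, 0.0]
contact_force: [0.8, -0.9, -0.4]
gripper_width: 0.055
grip_force: 0.0
```

Call:
{"op": "apply_moves", "data": {"increments": [[[0,0,0,0,0,0,-1],[0,0,0,0,0,0,-1],[0,0,0,0,0,0,-1],[0,0,0,0,0,0,-1]]]}}

```text
clock: 34.05
ee_pos: [0.6224, 0.2887, 0.0214]
orientation: [0.0, 0.706, 0.708, 0.0]
contact_force: [0.3, 0.2, 0.5]
gripper_width: 0.0437
grip_force: 15.0
```

Call:
{"op": "apply_moves", "data": {"increments": [[[0,0,0.02,0,0,0,-1],[0,0,0.04,0,0,0,-1],[0,0,0.045,0,0,0,-1],[0,0,0.045,0,0,0,-1],[0,0,0.04,0,0,0,-1]]]}}

```text
clock: 34.55
ee_pos: [0.6223, 0.2887, 0.2133]
orientation: [0.0, 0.706, 0.708, 0.0]
contact_force: [0.9, -0.0, -0.9]
gripper_width: 0.0436
grip_force: 15.0
```

Call:
{"op": "apply_moves", "data": {"increments": [[[-0.016,-0.035,0.005,0,0,0,-1],[-0.016,-0.035,0,0,0,0,-1],[-0.016,-0.035,0,0,0,0,-1],[-0.016,-0.035,0,0,0,0,-1],[-0.016,-0.035,0,0,0,0,-1]]]}}

```text
clock: 35.05
ee_pos: [0.5412, 0.1125, 0.2162]
orientation: [-0.0, 0.706, 0.708, -0.0]
contact_force: [0.8, -0.6, -1.3]
gripper_width: 0.0434
grip_force: 15.0
```

Call:
{"op": "apply_moves", "data": {"increments": [[[-0.016,-0.035,0,0,0,0,-1],[-0.015,-0.0335,0,0,0,0,-1],[0,0,0,0,0,0,-1],[0,0,0,0,0,0,-1],[0,0,0,0,0,0,-1]]]}}

```text
clock: 35.55
ee_pos: [0.5119, 0.0458, 0.2164]
orientation: [0.0, 0.706, 0.708, 0.0]
contact_force: [0.4, 0.2, -0.8]
gripper_width: 0.0433
grip_force: 15.0
```

Call:
{"op": "apply_moves", "data": {"increments": [[[-0.0005,-0.0005,-0.015,0,0,0,-1],[0,0,-0.012,0,0,0,-1],[0,0,-0.009,0,0,0,-1],[0,0,0,0,0,0,-1],[0,0,0,0,0,0,-1]]]}}

```text
clock: 36.05
ee_pos: [0.5109, 0.0451, 0.1801]
orientation: [-0.0, 0.706, 0.708, -0.0]
contact_force: [0.3, -1.1, -0.5]
gripper_width: 0.0439
grip_force: 15.0
```

Call:
{"op": "apply_moves", "data": {"increments": [[[0,0,-0.003,0,0,0,-1],[0,0,0,0,0,0,-1],[0,0,0,0,0,0,-1]]]}}

```text
clock: 36.35
ee_pos: [0.511, 0.0447, 0.1776]
orientation: [0.0, 0.706, 0.708, 0.0]
contact_force: [-0.3, -0.1, -0.1]
gripper_width: 0.0432
grip_force: 15.0
```

Call:
{"op": "apply_moves", "data": {"increments": [[[0,0,-0.001,0,0,0,-1],[0,0,0,0,0,0,-1]]]}}

```text
clock: 36.55
ee_pos: [0.5108, 0.0446, 0.1764]
orientation: [0.0, 0.706, 0.708, 0.0]
contact_force: [0.0, -0.1, -1.7]
gripper_width: 0.0436
grip_force: 15.0
```

Call:
{"op": "apply_moves", "data": {"increments": [[[0.0005,0.0005,-0.001,0,0,0,-1],[0,0,0,0,0,0,-1]]]}}

```text
clock: 36.75
ee_pos: [0.5114, 0.0452, 0.1753]
orientation: [-0.0, 0.706, 0.708, -0.0]
contact_force: [-0.4, -0.1, -1.2]
gripper_width: 0.0436
grip_force: 15.0
```

Call:
{"op": "apply_moves", "data": {"increments": [[[0,0,-0.001,0,0,0,-1],[0,0,0,0,0,0,-1]]]}}

```text
clock: 36.95
ee_pos: [0.5115, 0.0452, 0.1744]
orientation: [0.0, 0.706, 0.708, 0.0]
contact_force: [0.3, 0.6, -1.1]
gripper_width: 0.0437
grip_force: 15.0
```

Call:
{"op": "apply_moves", "data": {"increments": [[[0,0,-0.0005,0,0,0,-1],[0,0,0,0,0,0,-1]]]}}

```text
clock: 37.15
ee_pos: [0.5115, 0.0452, 0.1743]
orientation: [0.0, 0.706, 0.708, 0.0]
contact_force: [-0.8, -0.6, 3.8]
gripper_width: 0.0434
grip_force: 15.0
```

Contact is at the expected height. Release, rise straight up and check.

Call:
{"op": "apply_moves", "data": {"increments": [[[0,0,0,0,0,0,0.2],[0,0,0,0,0,0,0.5],[0,0,0,0,0,0,0.8],[0,0,0,0,0,0,1],[0,0,0,0,0,0,1]]]}}

```text
clock: 37.65
ee_pos: [0.5113, 0.0452, 0.1737]
orientation: [-0.0, 0.706, 0.708, -0.0]
contact_force: [-0.7, 0.8, 0.1]
gripper_width: 0.0758
grip_force: 0.0
```

Call:
{"op": "apply_moves", "data": {"increments": [[[0,0,0.02,0,0,0,1],[0,0,0.04,0,0,0,1],[0,-0.02,0.04,0,0,0,1],[0,-0.04,0.03,0,0,0,1],[0,0,0,0,0,0,1]]]}}

```text
clock: 38.15
ee_pos: [0.5148, -0.0189, 0.3086]
orientation: [0.006, 0.707, 0.707, 0.002]
contact_force: [0.5, 0.2, 0.5]
gripper_width: 0.0868
grip_force: 0.0
```

Call:
{"op": "apply_moves", "data": {"increments": [[[0,0,0,0,0,0,1],[0,0,0,0,0,0,1],[0,0,0,0,0,0,1],[0,0,0,0,0,0,1],[0,0,0,0,0,0,1]]]}}

```text
clock: 38.65
ee_pos: [0.511, -0.0141, 0.3031]
orientation: [-0.001, 0.706, 0.709, -0.0]
contact_force: [-0.0, -0.9, -0.5]
gripper_width: 0.0873
grip_force: 0.0
```

```bash
python3 shot.py w12
python3 - <<'E'
from fit import *
im,s=load("w12");a=im[0:300,150:500];b=get_image("scene")[120:300,210:430];c=get_image("side")[150:330,220:400]
o=[cv2.resize(x,None,fx=300/x.shape[0],fy=300/x.shape[0]) for x in (b,c)]
r1=np.hstack(o);r1=r1[:,:660];a=np.pad(a,((0,0),(0,r1.shape[1]-a.shape[1]),(0,0)));save(np.vstack([r1,a]),"pics/fin.png")
E
```

```text
38.65 [ 0.511  -0.0141  0.3031] [-0.001  0.706  0.709 -0.   ] [-0.  -0.9 -0.5]
```

View pics/fin.png

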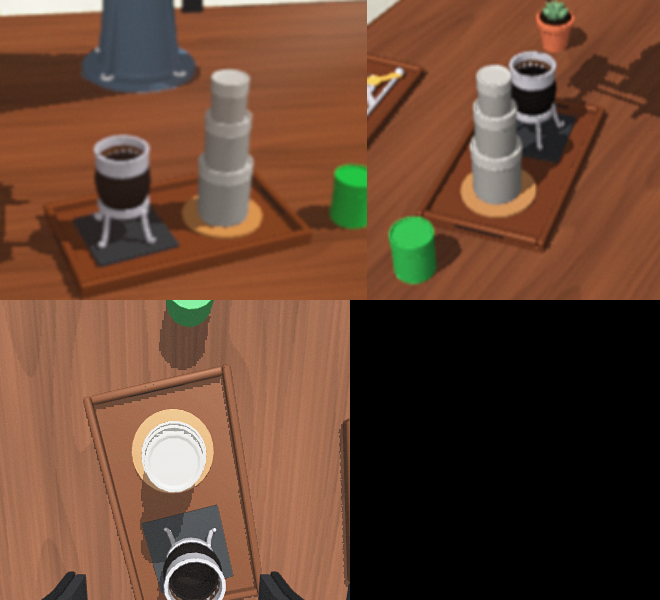

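The stack stands straight and nested on the cork, top tin at crop pixel (230,85). The gourd sits upright in the stand on the slate at (122,185). The plant and flask were not touched.

```bash
python3 -c "
from workcell import *
print(close_job())"
```

```text
the job is handed in; nothing more can be done
None
```

I handed the job in at about 39 s: the three tins are stacked on the cork and the gourd is seated in its stand on the slate. The final pictures show both upright, and I kept clear of the flask and plant. The judge gave no verdict.

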